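# Sort stamping dies through the slot gauge

### The arm

A 6-joint arm with a two-finger parallel gripper is mounted at the origin on the work surface. World frame = base frame: x ahead of the robot, y to its left, z up, the work surface at z = 0. Lengths are in m, angles in rad, forces in N, time in s.
With the tool pointing down it reaches from about 0.4 to 0.825 m from the base axis. Payload 7 kg.
Tool frame: the origin (TCP) lies at the very end of the fingers, on their centre line; the grasp point (between the pads) lies 19 mm behind it; z points along the fingers, y is the line along which they close (so a half turn about z gives the same grasp; the last joint's range is limited). The gripper opens to 88 mm and grips with 3 to 60 N. Pads are 19 mm wide; open, the fingers measure 130 mm over their backs; the gripper's body (78 mm by 193 mm) begins 47 mm behind the grasp point.
Start: joints at [-0.818, 0.359, 0.012, 0, -1.224, -0.288], TCP at [0.303, -0.603, 0.227] pointing down, gripper open.
Joint ranges: [-3.07, 3.07], [-1.43, 2.12], [-1.02, 1.25], [-3.03, 1.67], [-3.05, -0], [-3.03, 3.03]. Speed limits (rad/s): [2.39, 2.39, 3.01, 3.14, 3.14, 3.14].

### API

Orientations are given as [roll, pitch, yaw] about the fixed x, y, z axes, in that order (R = Rz(yaw) Ry(pitch) Rx(roll)).
In Python, from station import * gives the robot as it stands.
- The arm moves only by the tool servo_tool, never from a script. Its argument "moves" is a list of rows, each an object of numbers: "jaw": the opening, from 0 (shut) to 1 (fully open); "dx", "dy", "dz": the shift along the world's x, y, z in m; "roll": the turn about the world's z in degrees. A call has exactly 10 rows; each row shifts and turns the commanded pose from where the row before left it; what a row does not reach is not made up. A row lasts 1/8 s, in which the tool goes at most 62.5 mm and 10.7 degrees, less where a joint would pass 70% of its speed; a pose out of reach is approached as far as the arm can. A call with a gripper value outside its range is refused whole. The fingers move at their own pace and stop on an object; "newtons" is the grip in N (left out, the last holds). Time passes only in rows, so rows that do not move let the fingers close, or fill a call up. It gives the time, the measured TCP pose, the force, the opening and the grip force at its end, in the units of the state.
- get_state(): the state, without advancing time (a new reading comes with each control period).
- grab_frame(name): name is "side" or "top" or "wrist"; returns (picture, depth): 384x512x3 uint8, red, green, blue; 384x512 float32, m along the optical axis (not along the pixel's ray), 0 where there is no reading.
- calibration(name): a dict with "intrinsics" (3x3 intrinsics, pixels), "R" (3x3) and "t" (3): a world point X has camera coordinates R X + t. Camera axes: x right, y down, z forward; pixel columns grow to the right and rows downward; lengths in m; the calibration is good to about 2 mm. A picture is of the moment at which its call begins: read the wrist's pose just before it. calibration takes no time and is no camera call; for the wrist camera it gives the pose at the moment of the call.
- job_done(): hands the job in; it is judged then, once.
The state is a dict: "t": time; "q": joint angles; "qd": joint speeds; "joint_efforts": joint torques, N m; "eef_pos": TCP position; "ee_rot": TCP orientation; "force": force on the tool from outside, world axes, zero at the start; "moment": the same for the moment, N m; "width": finger opening in m; "gripper_force": force on a finger pad.
Only numpy, scipy, OpenCV 4.12 (cv2) and the standard library are available. Lean on these libraries where they do the work, as an engineer would, in place of code of your own. Each camera call takes 0.05 s, during which the arm holds its last target. There are 200 camera calls.

### The job

Sort the three stamping dies on the leather bench by the slot gauge: each die that fits goes through the slot in the sloping plate and falls into the box below, and each that is too thick to pass ends up standing upright on the floor of the low reject tray. They look alike but for their thickness, so try them; leave the other things on the bench where they are, and let go of everything at the end.

Things in the scene. Friction and masses are not known exactly. Their poses are not given: they have to be found in the camera images.
- die_a: steel die standing upright: rectangular body 30 mm high and 30 mm wide along its own y, carrying a square stem 14 x 14 mm (sides along its x, y), 35 mm high; 65 mm high in all, about 0.2 kg. The body is either 20 mm thick along its x (fits the slot) or 28 mm (too thick): which is not told. Origin: centre of the underside; z up the stem
- die_b: steel die standing upright: rectangular body 30 mm high and 30 mm wide along its own y, carrying a square stem 14 x 14 mm (sides along its x, y), 35 mm high; 65 mm high in all, about 0.2 kg. The body is either 20 mm thick along its x (fits the slot) or 28 mm (too thick): which is not told. Origin: centre of the underside; z up the stem
- die_c: steel die standing upright: rectangular body 30 mm high and 30 mm wide along its own y, carrying a square stem 14 x 14 mm (sides along its x, y), 35 mm high; 65 mm high in all, about 0.2 kg. The body is either 20 mm thick along its x (fits the slot) or 28 mm (too thick): which is not told. Origin: centre of the underside; z up the stem
- gauge: fixed gauge box, 170 mm (x) by 150 mm (y). Its lid is a steel plate 12 mm thick sloping at 30 degrees: front edge (-x, to the robot) 116 mm high, back edge 214 mm; upward normal (-0.5, 0, 0.866) in the box frame. A slot goes square through the plate (slot) and is the only way into the closed catch box below (clear back wall). Origin: centre of the underside, z up
- slot (a point): centre of the slot mouth on the plate's upper face, at (-26, 0, 150) mm from the gauge origin; axes as the gauge box (not tilted). The slot is 34 mm along the box's y and 24 mm along the slope, edges just broken; it goes in along (0.5, 0, -0.866) of the box. Under the plate a lip continues its lower side for 29 mm
- catch (a point): centre of the catch box's inner floor, 6 mm above the table; the space inside is 154 mm (x) by 134 mm (y); axes as the gauge box
- tray: fixed low wooden reject tray, 120 x 120 mm, 14 mm high, walls 5 mm thick, floor 5 mm thick. Origin: centre of its underside
- jar: bystander, loose: glass jar with steel lid, 48 mm across, 75 mm high, standing. Origin: centre of the underside
- bottle: bystander, loose: water bottle, 64 mm across, 200 mm high, standing. Origin: centre of the underside
- tin: bystander, loose: small open round tin, 52 mm across, 30 mm high, standing. Origin: centre of the underside
- spool: bystander, loose: wooden thread spool, 40 mm across, 56 mm high, standing. Origin: centre of the underside
- block: bystander, loose: dark wood block 70 x 50 x 40 mm (its x, y, z), standing. Origin: centre of the underside
- mallet: bystander, loose: hammer, 240 mm long, lying along its own x, head at +x. Origin at its middle, underside
- driver: bystander, loose: screwdriver, 170 mm long, lying along its own x, tip at +x. Origin at its middle, underside
Not all that is in view belongs to the job. What is shaped like the die_c but green, orange or turquoise is not meant.

How it is judged:
By the outcome, as a careful person would: the job done as asked, in the order asked, and still so for the second after the job is handed in, with the robot touching nothing.
It also fails if it takes over 72 s, if anything falls off the work surface, if the arm or the gripper's body presses on something with over 40 N, if the wrist force passes 120 N, or if a joint passes its speed limit or range.

## Working session

There is one attempt and no reset: what is moved stays moved. The work goes in short steps, Python scripts to look and compute and a tool call to move; the robot and the scene stay as the last step left them, time stands still between calls to the robot, and variables do not carry over. Pictures are saved under pics/ and viewed, at most 10 in all, crops included, and the job is handed in when it is done.

Besides the shell and the picture viewer there is one more tool, called after "Emit:" in YAML: its name, and indented under it one key for each argument. servo_tool: Moves the arm, as the interface text tells. Its arguments: {"type":"object","properties":{"moves":{"type":"array","items":{"type":"object","properties":{"jaw":{"type":"number"},"dx":{"type":"number"},"dy":{"type":"number"},"dz":{"type":"number"},"roll":{"type":"number"}}}},"newtons":{"type":"number"}},"required":["moves"]}

```bash
mkdir -p pics; ls; python3 - <<'E'
from station import *
import cv2,numpy as np
print(get_state())
ims=[]
for n in ["top","side"]:
    p,d=grab_frame(n); c=calibration(n); np.savez(f"{n}0.npz",p=p,d=d,K=c["intrinsics"],R=c["R"],t=c["t"])
    cv2.imwrite(f"pics/{n}0.png",cv2.resize(p[:,:,::-1],(800,600),interpolation=cv2.INTER_CUBIC)); print(n,c)
E
```

```text
pics
{'t': 0.0, 'q': array([-8.17903120e-01,  3.59359354e-01,  1.10643311e-02, -3.58019903e-04,
       -1.22407722e+00, -2.88049491e-01]), 'qd': array([ 8.99678981e-04, -6.19588096e-06,  7.07246348e-04, -1.80309364e-03,
        5.67051532e-04,  1.55156247e-03]), 'joint_efforts': array([ 1.22973674e-03, -5.82723927e+01,  2.93067133e+01,  6.99730128e+00,
        6.97033349e-03, -1.65691481e-04]), 'eef_pos': array([ 0.30232486, -0.60297122,  0.22564144]), 'ee_rot': array([ 3.13998604e+00, -1.25038833e-04, -2.67687076e+00]), 'force': array([ 0.18213301, -0.93789267,  0.30531636]), 'moment': array([0.00623616, 0.03690967, 0.02234901]), 'gripper_force': 0.0, 'width': 0.08774996530119548}
top {'intrinsics': array([[492.25789948,   0.        , 256.50816766],
       [  0.        , 492.25789948, 191.75726444],
       [  0.        ,   0.        ,   1.        ]]), 'R': array([[-0.02727047, -0.99906513, -0.03354382],
       [-0.98950238,  0.03174312, -0.14098731],
       [ 0.14192029,  0.0293469 , -0.98944297]]), 't': array([-0.0144335 ,  0.58932035,  1.34923068])}
side {'intrinsics': array([[441.14584127,   0.        , 248.42654353],
       [  0.        , 441.14584127, 191.80847565],
       [  0.        ,   0.        ,   1.        ]]), 'R': array([[ 0.9972918 , -0.07301134, -0.00885439],
       [-0.04878048, -0.56655501, -0.8225788 ],
       [ 0.05504108,  0.82078302, -0.5685822 ]]), 't': array([-0.56285338,  0.08736593,  1.11540482])}
```

View pics/top0.png

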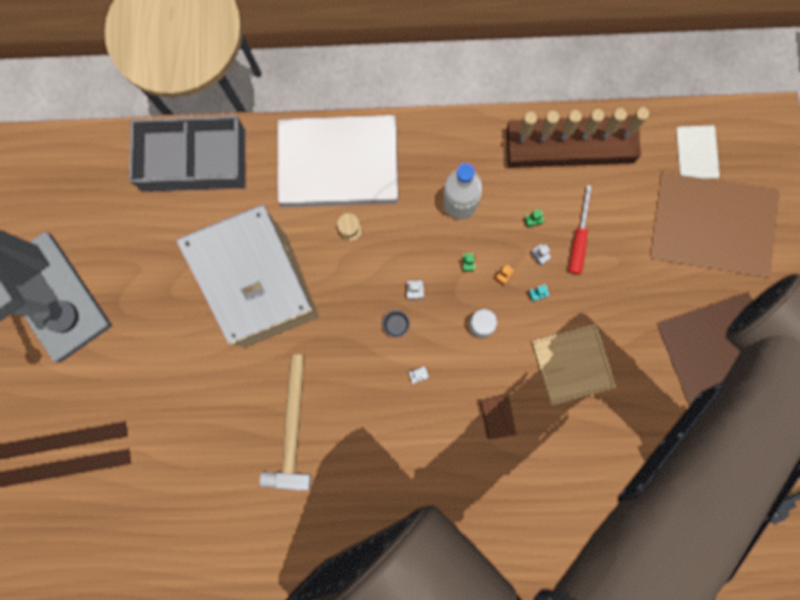

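View pics/side0.png

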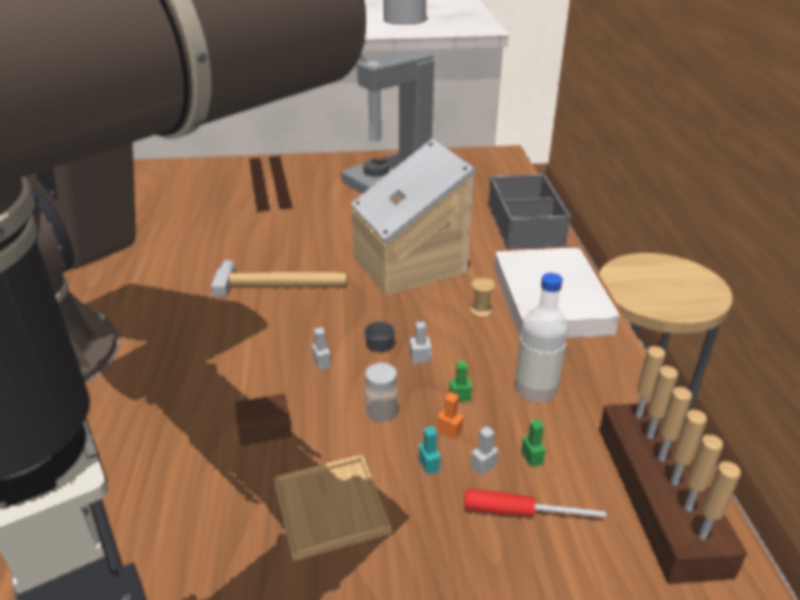

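The top view shows three grey dies near (415,288), (419,375) and (541,254) in the 800x600 picture. The green (469,262) and (535,218), orange (505,274) and turquoise (539,292) look-alikes are decoys. The gauge is at (247,275), its slot at (252,290), and the tray at (574,365). I'll localise these next and check them in a crop.

```bash
cat > h.py <<'E'
import numpy as np,cv2
def load(n):
    z=np.load(n); return z['p'],z['d'],z['K'],z['R'],z['t']
def cloud(d,K,R,t):
    v,u=np.mgrid[:d.shape[0],:d.shape[1]]
    c=np.stack([(u-K[0,2])/K[0,0]*d,(v-K[1,2])/K[1,1]*d,d],-1)
    return (c-t)@R
def ray(px,z,K,R,t):
    px=np.atleast_2d(np.asarray(px,float)); r=np.c_[px,np.ones(len(px))]@np.linalg.inv(K).T@R; o=-R.T@t
    return o+r*((z-o[2])/r[:,2])[:,None]
E
python3 - <<'E'
from h import *
p,d,K,R,t=load('top0.npz'); X=cloud(d,K,R,t); s=512/800
print('table z',[X[int(v*s),int(u*s)].round(4) for u,v in [(450,430),(350,280),(600,300)]])
# plate
poly=np.array([(180,241),(262,208),(315,310),(230,343)])*s
m=np.zeros(d.shape,np.uint8); cv2.fillPoly(m,[poly.astype(np.int32)],1); me=cv2.erode(m,np.ones((7,7)))
P=X[me>0]; A=np.c_[P[:,:2],np.ones(len(P))]
w=np.ones(len(P),bool)
for _ in range(5):
    k=np.linalg.lstsq(A[w],P[w,2],rcond=None)[0]; r=P[:,2]-A@k; w=abs(r)<.004
print('plane',k,'slope',np.degrees(np.arctan(np.hypot(*k[:2]))),'yaw',np.degrees(np.arctan2(k[1],k[0])),w.mean())
rr=X[...,2]-(X[...,:2]@k[:2]+k[2])
hole=((rr<-.006)&(me>0)); v,u=np.nonzero(hole); print('hole px',u.mean(),v.mean(),len(u))
def rayplane(px):
    r=R.T@np.linalg.inv(K)@np.array([*px,1]); o=-R.T@t
    l=(k[0]*o[0]+k[1]*o[1]+k[2]-o[2])/(r[2]-k[:2]@r[:2]); return o+l*r
print('slot',rayplane((u.mean(),v.mean())))
pm=(abs(rr)<.005)&(cv2.dilate(m,np.ones((9,9)))>0); c=np.float32(np.argwhere(pm)[:,::-1]); q=cv2.boxPoints(cv2.minAreaRect(c));print('platecorners',[rayplane(x).round(4) for x in q])
for n,(u,v) in dict(d1=(415,288),d2=(419,375),d3=(541,254)).items():
    u,v=int(u*s),int(v*s); W=X[v-14:v+15,u-14:u+15].reshape(-1,3)
    st=W[(W[:,2]>.052)&(W[:,2]<.075)]; b=W[(W[:,2]>.018)&(W[:,2]<.04)]
    rect=cv2.minAreaRect(np.float32(W[W[:,2]>.02][:,:2]*1000))
    print(n,'stem',st.mean(0).round(4),len(st),'body',b.mean(0).round(4),len(b),rect)
# tray
hsv=cv2.cvtColor(p,cv2.COLOR_RGB2HSV)
tp=[ray((u*s,v*s),.014,K,R,t)[0].round(4) for u,v in [(532,345),(597,325),(616,384),(552,404)]]; print('tray',tp,np.mean(tp,0))
a=cv2.resize(p[115:260,100:390][:,:,::-1],(800,400),interpolation=cv2.INTER_CUBIC); cv2.imwrite('pics/crop1.png',a)
E
```

```text
table z [array([ 0.3534, -0.1135,  0.0006]), array([0.6349, 0.0632, 0.0027]), array([ 5.821e-01, -3.985e-01, -2.000e-04])]
plane [ 0.47959364  0.09149758 -0.15311151] slope 26.02364991079379 yaw 10.801176029443464 0.4311450381679389
hole px 174.77291381668945 188.85362517099864 731
slot [0.58832157 0.17967671 0.14548375]
platecorners [array([0.6795, 0.3238, 0.2024]), array([0.7333, 0.1848, 0.2155]), array([0.5682, 0.1217, 0.1305]), array([0.5106, 0.2668, 0.1162])]
d1 stem [ 0.6106 -0.0569  0.0646] 30 body [ 0.605  -0.0559  0.0287] 79 ((509.1829833984375, -43.870506286621094), (236.26780700683594, 55.97639846801758), 0.4193703830242157)
d2 stem [ 0.4548 -0.0589  0.0642] 26 body [ 0.4538 -0.0591  0.0296] 51 ((428.5021057128906, -66.84956359863281), (74.71862030029297, 29.303787231445312), 16.72759246826172)
d3 stem [ 0.6682 -0.2901  0.0627] 30 body [ 0.6665 -0.2882  0.0286] 54 ((540.2593383789062, -179.39077758789062), (31.124120712280273, 365.17156982421875), 49.53013610839844)
tray [array([ 0.5016, -0.2674,  0.014 ]), array([ 0.5345, -0.3869,  0.014 ]), array([ 0.4269, -0.4141,  0.014 ]), array([ 0.3944, -0.2977,  0.014 ])] [ 0.46435  -0.341525  0.014   ]
```

View pics/crop1.png

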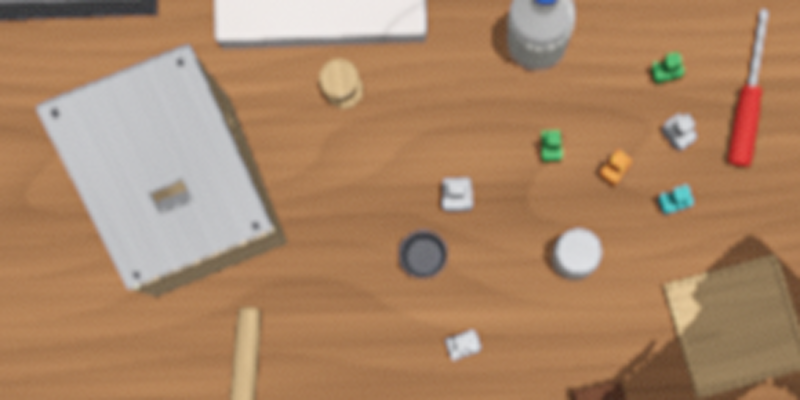

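Same crop: the three grey dies are at (457,193), (463,345) and (680,130), and they are the only ones in steel colour. The coloured ones at (551,145), (667,68), (616,166) and (677,198) don't count. The slot is at (170,196), and the plate corners are (37,107), (190,46), (273,233) and (130,289).

```bash
python3 - <<'E'
from h import *
from station import *
p,d,K,R,t=load('top0.npz'); f=800/290
c=np.array([(37,107),(190,46),(273,233),(130,289)])/f+[100,115]
P=np.vstack([ray(c[:2],.214,K,R,t),ray(c[2:],.116,K,R,t)]); print(P.round(4), np.linalg.norm(P-np.roll(P,1,0),axis=1))
x=(P[0]+P[1]-P[2]-P[3])[:2]; y=(P[0]+P[3]-P[1]-P[2])[:2]
print('yaw x',np.degrees(np.arctan2(x[1],x[0])),'yaw from y',np.degrees(np.arctan2(-y[0],y[1])))
a=np.arctan2(x[1],x[0]); O=P[:,:2].mean(0); print('gauge O',O,'slot from O',O-.026*np.array([np.cos(a),np.sin(a)]))
print('slot direct',ray(np.array([170,196])/f+[100,115],.150,K,R,t))
print(calibration('wrist'),get_state()['eef_pos'])
tr=np.array([(532,345),(597,325),(616,384),(552,404)])*.64
E
```

```text
[[0.6722 0.3215 0.214 ]
 [0.7245 0.1805 0.214 ]
 [0.5621 0.1205 0.116 ]
 [0.5118 0.2601 0.116 ]] [0.19777039 0.15032979 0.19899684 0.14836831]
yaw x 20.609439970427538 yaw from y 20.07928491426758
gauge O [0.61765461 0.2206623 ] slot from O [0.59331857 0.21151041]
slot direct [[0.59618224 0.2134505  0.15      ]]
{'intrinsics': array([[345.34421757,   0.        , 253.19528686],
       [  0.        , 345.34421757, 195.96985502],
       [  0.        ,   0.        ,   1.        ]]), 'R': array([[-0.44921356,  0.89342305,  0.00156071],
       [ 0.86123298,  0.43256236,  0.26677246],
       [ 0.23766556,  0.12118195, -0.96375828]]), 't': array([ 0.67416668, -0.03190518,  0.3903972 ])} [ 0.30231156 -0.60303041  0.22571339]
```

Emit:
servo_tool:
  moves:
    - {"dx":0.04,"dy":0.035,"dz":0,"jaw":0.5}
    - {"dx":0.04,"dy":0.035}
    - {"dx":0.04,"dy":0.035}
    - {"dx":0.04,"dy":0.035}
    - {"dx":0.04,"dy":0.035}
    - {"dx":0.04,"dy":0.035}
    - {"dx":0.04,"dy":0.035}
    - {"dx":0.04,"dy":0.035}
    - {"dx":0.03,"dy":0.033}
    - {"dx":0}

```text
$.moves[0]: bad value
```

```bash
cat > snap.py <<'E'
import sys
from station import *
from h import *
def snap(name,cam='wrist',view=True,**kw):
    s=get_state(); c=calibration(cam); p,d=grab_frame(cam)
    np.savez(name+'.npz',p=p,d=d,K=c["intrinsics"],R=c["R"],t=c["t"])
    if view: cv2.imwrite(f"pics/{name}.png",cv2.resize(p[:,:,::-1],(800,600),interpolation=cv2.INTER_CUBIC))
    print('t',s['t'],s['eef_pos'].round(4),'yaw',np.degrees(s['ee_rot'][2]).round(2),'w',s['width'],'F',s['force'].round(2))
    return p,d,c["intrinsics"],c["R"],c["t"]
E
python3 -c "
from snap import *
snap('w1')"
```

```text
t 0.1 [ 0.3023 -0.603   0.2257] yaw -153.38 w 0.08788446055732614 F [0.51 0.82 0.09]
```

View pics/w1.png

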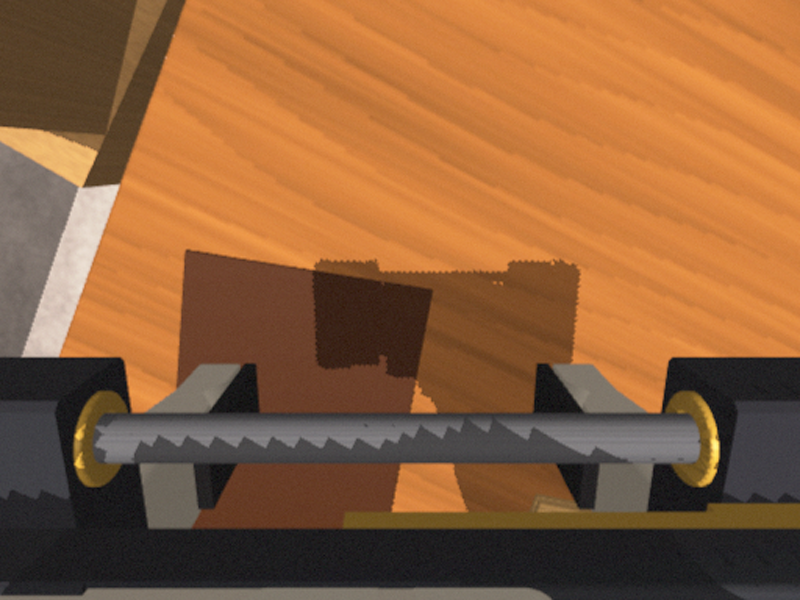

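The wrist view shows bench and leather pad. The fingers hide rows below about 360 of 600, so I should look from a point slightly beyond each die. The first call was refused, so I'll give every field.

Emit:
servo_tool:
  moves:
    - {"dx":0.042,"dy":0.035,"dz":0.0,"roll":0.0,"jaw":0.5}
    - {"dx":0.042,"dy":0.035,"dz":0.0,"roll":0.0,"jaw":0.5}
    - {"dx":0.042,"dy":0.035,"dz":0.0,"roll":0.0,"jaw":0.5}
    - {"dx":0.042,"dy":0.035,"dz":0.0,"roll":0.0,"jaw":0.5}
    - {"dx":0.042,"dy":0.035,"dz":0.0,"roll":0.0,"jaw":0.5}
    - {"dx":0.042,"dy":0.035,"dz":0.0,"roll":0.0,"jaw":0.5}
    - {"dx":0.042,"dy":0.035,"dz":0.0,"roll":0.0,"jaw":0.5}
    - {"dx":0.042,"dy":0.035,"dz":0.0,"roll":0.0,"jaw":0.5}
    - {"dx":0.042,"dy":0.035,"dz":0.0,"roll":0.0,"jaw":0.5}
    - {"dx":0.0,"dy":0.0,"dz":0.0,"roll":0.0,"jaw":0.5}
  newtons: 20

```text
t: 1.4
eef_pos: [0.6829, -0.2852, 0.2248]
ee_rot: [3.14, -0.001, -2.673]
force: [-0.4, -0.7, 0.1]
width: 0.0434
gripper_force: 0.0
```

```bash
python3 -c "
from snap import *
snap('w2')"
```

```text
t 1.4 [ 0.6829 -0.2852  0.2248] yaw -153.16 w 0.04343179327321907 F [-0.44 -0.67  0.14]
```

View pics/w2.png

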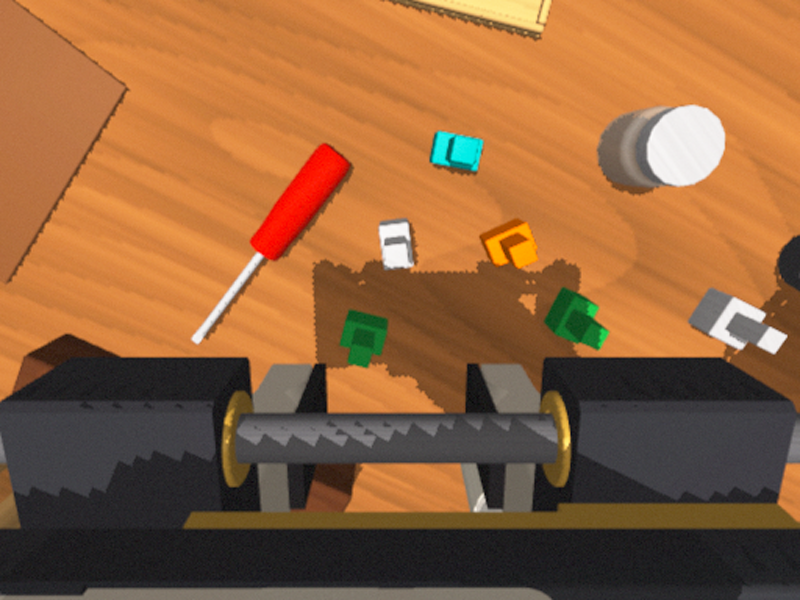

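Wrist view: die 3 is at (396,244) with its short side across the image, and die 1 is at the right at (735,318). The decoys are turquoise (457,150), orange (510,245) and green (363,335) and (577,318).

```bash
cat > die.py <<'E'
from h import *
def measure(name,uv,rad=30):
    p,d,K,R,t=load(name); X=cloud(d,K,R,t); u,v=uv
    hsv=cv2.cvtColor(p,cv2.COLOR_RGB2HSV)
    m=np.zeros(d.shape,bool); m[max(0,v-rad):v+rad,max(0,u-rad):u+rad]=True
    m&=(hsv[...,1]<60)
    Z=X[...,2]
    for lab,lo,hi in (('body',.024,.036),('stem',.060,.070),('all',.024,.070)):
        P=X[m&(Z>lo)&(Z<hi)]
        if len(P)<5: print(lab,'few',len(P)); continue
        (c,s,a)=cv2.minAreaRect(np.float32(P[:,:2]*1000))
        print(lab,len(P),'c',np.round(c,1),'size',np.round(s,1),'ang(first side)',round(a,1),'z',np.median(P[:,2]).round(4))
E
python3 -c "
from die import *
measure('w2',(253,156),26)
measure('w2',(475,200),34)
p,d,K,R,t=load('w2.npz');X=cloud(d,K,R,t);print(X[100,150],X[200,300])
cv2.imwrite('pics/w2c.png',cv2.resize(p[120:240,215:295][:,:,::-1],(400,600),interpolation=cv2.INTER_NEAREST))"
```

```text
Traceback (most recent call last):
  File "die.py", line 3, in measure
    p,d,K,R,t=load(name); X=cloud(d,K,R,t); u,v=uv
              ~~~~^^^^^^
  File "h.py", line 3, in load
    z=np.load(n); return z['p'],z['d'],z['K'],z['R'],z['t']
FileNotFoundError: [Errno 2] No such file or directory: 'w2'
```

```bash
sed -i 's/np.load(n)/np.load(n if n.endswith(".npz") else n+".npz")/' h.py
python3 -c "
from die import *
measure('w2',(253,156),26)
measure('w2',(475,200),34)
p,d,K,R,t=load('w2.npz');X=cloud(d,K,R,t);print(X[100,150],X[200,300])
"
```

```text
body 275 c [ 667.9 -292.4] size [30.1 19.6] ang(first side) 34.1 z 0.0295
stem 229 c [ 667.8 -292.4] size [13.9 13.9] ang(first side) 34.3 z 0.0647
all 555 c [ 667.9 -292.4] size [30.1 19.6] ang(first side) 34.1 z 0.0365
body 570 c [609.6 -59.9] size [28.9 29.8] ang(first side) 1.2 z 0.0297
stem 231 c [609.6 -59.7] size [13.1 15.5] ang(first side) 1.5 z 0.0645
all 1027 c [609.6 -59.9] size [28.9 29.8] ang(first side) 1.2 z 0.0311
[ 0.66721785 -0.41603944  0.00089555] [ 6.92212445e-01 -2.19421961e-01 -3.64036142e-04]
```

Die 3 measures 30.1 x 19.6 mm (20 mm thick, fits) and die 1 measures 28.9 x 29.8 mm (too thick). Before descending I'll check clearance to the bottle and the green decoy.

```bash
python3 -c "
from h import *
p,d,K,R,t=load('top0');X=cloud(d,K,R,t)
for nm,(u0,u1,v0,v1) in dict(bottle=(440,485,160,222),green=(525,548,205,230),jar=(465,500,305,340),tin=(380,412,308,340)).items():
    W=X[int(v0*.64):int(v1*.64),int(u0*.64):int(u1*.64)].reshape(-1,3); W=W[W[:,2]>.02]; print(nm,W.min(0).round(3),W.max(0).round(3),np.median(W,0).round(3))
p,d,K,R,t=load('w2');X=cloud(d,K,R,t)
W=X[195:235,215:250].reshape(-1,3);W=W[W[:,2]>.02];print('green w',W.min(0).round(3),W.max(0).round(3))
print(ray([(363*.64,325*.64)],.03,K,R,t))
"
```

```text
bottle [ 0.391 -0.178  0.02 ] [ 0.802 -0.073  1.418] [ 0.761 -0.144  0.133]
green [ 0.724 -0.297  0.021] [ 0.744 -0.266  0.073] [ 0.732 -0.278  0.035]
jar [ 0.391 -0.198  0.021] [ 0.562 -0.073  1.418] [ 0.538 -0.175  0.073]
tin [ 0.391 -0.073  0.02 ] [0.573 0.005 1.418] [ 0.554 -0.018  0.028]
green w [ 0.618 -0.318  0.02 ] [ 0.746 -0.268  0.383]
[[ 0.7269279  -0.28753151  0.03      ]]
```

Emit:
servo_tool:
  moves:
    - {"dx":-0.005,"dy":-0.003,"dz":-0.013,"roll":-10.4,"jaw":0.35}
    - {"dx":-0.005,"dy":-0.003,"dz":-0.013,"roll":-10.4,"jaw":0.35}
    - {"dx":-0.005,"dy":-0.001,"dz":-0.013,"roll":-10.4,"jaw":0.35}
    - {"dx":0.0,"dy":0.0,"dz":-0.013,"roll":-10.4,"jaw":0.35}
    - {"dx":0.0,"dy":0.0,"dz":-0.013,"roll":-10.4,"jaw":0.35}
    - {"dx":0.0,"dy":0.0,"dz":-0.013,"roll":-10.4,"jaw":0.35}
    - {"dx":0.0,"dy":0.0,"dz":-0.013,"roll":-10.4,"jaw":0.35}
    - {"dx":0.0,"dy":0.0,"dz":-0.013,"roll":-9.9,"jaw":0.35}
    - {"dx":0.0,"dy":0.0,"dz":-0.013,"roll":0.0,"jaw":0.35}
    - {"dx":0.0,"dy":0.0,"dz":-0.013,"roll":0.0,"jaw":0.35}

```text
t: 2.7
eef_pos: [0.6651, -0.2959, 0.096]
ee_rot: [-3.142, 0.0, 2.166]
force: [-0.3, -0.8, -0.4]
width: 0.0307
gripper_force: 0.0
```

Emit:
servo_tool:
  moves:
    - {"dx":0.0025,"dy":0.0035,"dz":-0.015,"roll":0.0,"jaw":0.35}
    - {"dx":0.0,"dy":0.0,"dz":-0.015,"roll":0.0,"jaw":0.35}
    - {"dx":0.0,"dy":0.0,"dz":-0.015,"roll":0.0,"jaw":0.35}
    - {"dx":0.0,"dy":0.0,"dz":-0.013,"roll":0.0,"jaw":0.35}
    - {"dx":0.0,"dy":0.0,"dz":0.0,"roll":0.0,"jaw":0.35}
    - {"dx":0.0,"dy":0.0,"dz":0.0,"roll":0.0,"jaw":0.0}
    - {"dx":0.0,"dy":0.0,"dz":0.0,"roll":0.0,"jaw":0.0}
    - {"dx":0.0,"dy":0.0,"dz":0.0,"roll":0.0,"jaw":0.0}
    - {"dx":0.0,"dy":0.0,"dz":0.0,"roll":0.0,"jaw":0.0}
    - {"dx":0.0,"dy":0.0,"dz":0.0,"roll":0.0,"jaw":0.0}
  newtons: 25

```text
t: 3.95
eef_pos: [0.6686, -0.2919, 0.0393]
ee_rot: [3.141, 0.001, 2.163]
force: [-0.7, 0.0, 4.6]
width: 0.0136
gripper_force: 25.0
```

Emit:
servo_tool:
  moves:
    - {"dx":0.0,"dy":0.0,"dz":0.05,"roll":0.0,"jaw":0.0}
    - {"dx":0.0,"dy":0.0,"dz":0.06,"roll":0.0,"jaw":0.0}
    - {"dx":0.0,"dy":0.01,"dz":0.06,"roll":0.0,"jaw":0.0}
    - {"dx":-0.004,"dy":0.04,"dz":0.04,"roll":7.6,"jaw":0.0}
    - {"dx":-0.004,"dy":0.055,"dz":0.01,"roll":7.6,"jaw":0.0}
    - {"dx":-0.004,"dy":0.055,"dz":0.0,"roll":7.6,"jaw":0.0}
    - {"dx":-0.004,"dy":0.055,"dz":0.0,"roll":7.6,"jaw":0.0}
    - {"dx":-0.004,"dy":0.055,"dz":0.0,"roll":7.6,"jaw":0.0}
    - {"dx":-0.004,"dy":0.055,"dz":0.0,"roll":7.6,"jaw":0.0}
    - {"dx":-0.004,"dy":0.055,"dz":0.0,"roll":7.6,"jaw":0.0}

```text
t: 5.2
eef_pos: [0.6391, 0.0898, 0.2579]
ee_rot: [-3.141, -0.001, 3.096]
force: [0.1, 0.2, -1.6]
width: 0.0138
gripper_force: 25.0
```

Emit:
servo_tool:
  moves:
    - {"dx":-0.004,"dy":0.05,"dz":0.0,"roll":7.6,"jaw":0.0}
    - {"dx":-0.002,"dy":0.045,"dz":0.0,"roll":7.6,"jaw":0.0}
    - {"dx":-0.002,"dy":0.035,"dz":0.0,"roll":7.8,"jaw":0.0}
    - {"dx":0.0,"dy":0.01,"dz":0.0,"roll":0.0,"jaw":0.0}
    - {"dx":0.0,"dy":0.0,"dz":0.0,"roll":0.0,"jaw":0.0}
    - {"dx":0.0,"dy":0.0,"dz":0.0,"roll":0.0,"jaw":0.0}
    - {"dx":0.0,"dy":0.0,"dz":0.0,"roll":0.0,"jaw":0.0}
    - {"dx":0.0,"dy":0.0,"dz":0.0,"roll":0.0,"jaw":0.0}
    - {"dx":0.0,"dy":0.0,"dz":0.0,"roll":0.0,"jaw":0.0}
    - {"dx":0.0,"dy":0.0,"dz":0.0,"roll":0.0,"jaw":0.0}

```text
t: 6.45
eef_pos: [0.6321, 0.228, 0.2586]
ee_rot: [3.142, 0.0, -2.791]
force: [0.0, -0.1, -1.8]
width: 0.0139
gripper_force: 25.0
```

```bash
python3 -c "
from snap import *
snap('w3')"
```

```text
t 6.45 [0.6321 0.228  0.2586] yaw -159.89 w 0.01390084174162356 F [ 0.02 -0.07 -1.8 ]
```

View pics/w3.png

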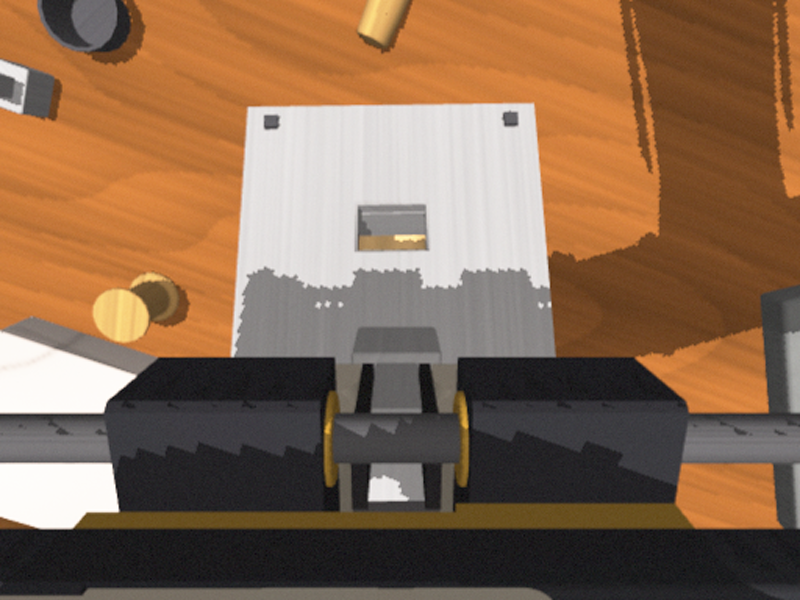

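The wrist view shows the slot clearly, with mouth corners at (357,205), (427,205), (428,250) and (356,250). The plate's front edge runs from (248,106) to (534,103), and the held die is at (395,345).

```bash
python3 -c "
from h import *
p,d,K,R,t=load('w3');s=.64
lo=ray(np.array([(357,205),(427,205)])*s,.144,K,R,t);hi=ray(np.array([(428,250),(356,250)])*s,.156,K,R,t)
print(lo.round(4),hi.round(4)); c=(lo.mean(0)+hi.mean(0))/2; x=hi.mean(0)-lo.mean(0); print('slot',c,'yaw',np.degrees(np.arctan2(x[1],x[0])),np.hypot(*x[:2]),'want .0208')
y=lo[0]-lo[1]; print(np.linalg.norm(y),np.degrees(np.arctan2(-y[0],y[1])))
f=ray(np.array([(248,106),(534,103)])*s,.116,K,R,t); y=f[0]-f[1]; print('front',f.round(4),np.linalg.norm(y),np.degrees(np.arctan2(-y[0],y[1])), f.mean(0)[:2]+.059*np.array([np.cos(.353),np.sin(.353)]))
X=cloud(d,K,R,t)
W=X[60:170,160:345].reshape(-1,3); W=W[(W[:,2]>.118)&(W[:,2]<.18)]; A=np.c_[W[:,:2],np.ones(len(W))]; k=np.linalg.lstsq(A,W[:,2],rcond=None)[0]; r=W[:,2]-A@k; w=abs(r)<.004; k=np.linalg.lstsq(A[w],W[w,2],rcond=None)[0]; print('plane',k,np.degrees(np.arctan(np.hypot(*k[:2]))),np.degrees(np.arctan2(k[1],k[0])),'z at slot',k@[*c[:2],1])
# die: front-face pts
W=X[205:232,222:285].reshape(-1,3); W=W[(W[:,2]>.2)]; print('die pts',len(W),W.min(0),W.max(0)); 
"
```

```text
[[0.5923 0.1928 0.144 ]
 [0.5802 0.2255 0.144 ]] [[0.5995 0.2328 0.156 ]
 [0.6116 0.1999 0.156 ]]
slot [0.5959226  0.21274876 0.15      ] yaw 20.292146561140527 0.020599039528552313 want .0208
0.03488046198938585 -159.81582805893035
front [[0.5665 0.1214 0.116 ]
 [0.5134 0.2615 0.116 ]] 0.14981403819696365 -159.24894429872853 [0.5953512  0.21185923]
plane [ 0.5361662   0.20445695 -0.21250517] 29.848345750373213 20.873414302346767 z at slot 0.15050634529323034
die pts 1253 [0.56389987 0.20282343 0.22070768] [0.63057524 0.23957754 0.41658354]
```

Emit:
servo_tool:
  moves:
    - {"dx":-0.012,"dy":-0.005,"dz":-0.006,"roll":0.0,"jaw":0.0}
    - {"dx":-0.012,"dy":-0.005,"dz":-0.012,"roll":-0.2,"jaw":0.0}
    - {"dx":-0.012,"dy":-0.005,"dz":-0.02,"roll":0.0,"jaw":0.0}
    - {"dx":0.0,"dy":0.0,"dz":-0.02,"roll":0.0,"jaw":0.0}
    - {"dx":0.0,"dy":0.0,"dz":0.0,"roll":0.0,"jaw":0.0}
    - {"dx":0.0,"dy":0.0,"dz":0.0,"roll":0.0,"jaw":0.0}
    - {"dx":0.0,"dy":0.0,"dz":0.0,"roll":0.0,"jaw":0.0}
    - {"dx":0.0,"dy":0.0,"dz":0.0,"roll":0.0,"jaw":0.0}
    - {"dx":0.0,"dy":0.0,"dz":0.0,"roll":0.0,"jaw":0.0}
    - {"dx":0.0,"dy":0.0,"dz":0.0,"roll":0.0,"jaw":0.0}
  newtons: 20

```text
t: 7.75
eef_pos: [0.5961, 0.2131, 0.2007]
ee_rot: [3.142, 0.0, -2.794]
force: [-1.0, -0.7, -1.8]
width: 0.0134
gripper_force: 20.0
```

```bash
python3 -c "
from snap import *
p,d,K,R,t=snap('w4',view=False)
cv2.imwrite('pics/w4.png',cv2.resize(p[100:260,190:320][:,:,::-1],(480,590),interpolation=cv2.INTER_CUBIC))
s=get_state();e=s['eef_pos'];b=e[:2]-[.5957,.2125];print('xb',b@[.938,.347],'yb',b@[-.347,.938])"
```

```text
t 7.75 [0.5961 0.2131 0.2007] yaw -160.07 w 0.013426930149160212 F [-0.99 -0.72 -1.81]
xb 0.0005460485380101389 yb 0.0004620843586542701
```

View pics/w4.png

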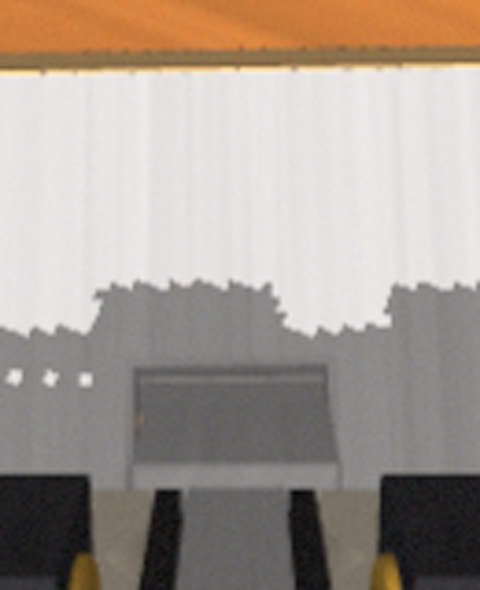

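Die 3 hangs squarely over the slot: the slot edges are at columns 135–327 of the crop and the die body spans about 130–340. Next I lower it slowly.

Emit:
servo_tool:
  moves:
    - {"dx":0.0,"dy":0.0,"dz":-0.002,"roll":0.0,"jaw":0.0}
    - {"dx":0.0,"dy":0.0,"dz":-0.002,"roll":0.0,"jaw":0.0}
    - {"dx":0.0,"dy":0.0,"dz":-0.001,"roll":0.0,"jaw":0.0}
    - {"dx":0.0,"dy":0.0,"dz":-0.001,"roll":0.0,"jaw":0.0}
    - {"dx":0.0,"dy":0.0,"dz":-0.001,"roll":0.0,"jaw":0.0}
    - {"dx":0.0,"dy":0.0,"dz":-0.001,"roll":0.0,"jaw":0.0}
    - {"dx":0.0,"dy":0.0,"dz":-0.001,"roll":0.0,"jaw":0.0}
    - {"dx":0.0,"dy":0.0,"dz":-0.001,"roll":0.0,"jaw":0.0}
    - {"dx":0.0,"dy":0.0,"dz":0.0,"roll":0.0,"jaw":0.0}
    - {"dx":0.0,"dy":0.0,"dz":0.0,"roll":0.0,"jaw":0.0}
  newtons: 12

```text
t: 9.05
eef_pos: [0.596, 0.2131, 0.1902]
ee_rot: [-3.141, -0.0, -2.794]
force: [-0.3, -0.3, -2.6]
width: 0.0138
gripper_force: 12.0
```

Emit:
servo_tool:
  moves:
    - {"dx":0.0,"dy":0.0,"dz":-0.002,"roll":0.0,"jaw":0.0}
    - {"dx":0.0,"dy":0.0,"dz":-0.002,"roll":0.0,"jaw":0.0}
    - {"dx":0.0,"dy":0.0,"dz":-0.002,"roll":0.0,"jaw":0.0}
    - {"dx":0.0,"dy":0.0,"dz":-0.002,"roll":0.0,"jaw":0.0}
    - {"dx":-0.001,"dy":-0.0005,"dz":-0.001,"roll":0.0,"jaw":0.0}
    - {"dx":-0.001,"dy":-0.0005,"dz":-0.001,"roll":0.0,"jaw":0.0}
    - {"dx":-0.001,"dy":-0.0005,"dz":-0.0005,"roll":0.0,"jaw":0.0}
    - {"dx":-0.001,"dy":-0.0005,"dz":-0.0005,"roll":0.0,"jaw":0.0}
    - {"dx":0.0,"dy":0.0,"dz":0.0,"roll":0.0,"jaw":0.0}
    - {"dx":0.0,"dy":0.0,"dz":0.0,"roll":0.0,"jaw":0.0}
  newtons: 10

```text
t: 10.3
eef_pos: [0.5926, 0.2115, 0.1803]
ee_rot: [3.141, 0.002, -2.793]
force: [3.0, 1.4, 4.3]
width: 0.0135
gripper_force: 10.0
```

Emit:
servo_tool:
  moves:
    - {"dx":-0.0013,"dy":-0.0005,"dz":-0.0011,"roll":0.0,"jaw":0.0}
    - {"dx":-0.0013,"dy":-0.0005,"dz":-0.0011,"roll":0.0,"jaw":0.0}
    - {"dx":-0.0013,"dy":-0.0005,"dz":-0.0011,"roll":0.0,"jaw":0.0}
    - {"dx":-0.0016,"dy":-0.0006,"dz":-0.002,"roll":0.0,"jaw":0.0}
    - {"dx":-0.0016,"dy":-0.0006,"dz":-0.002,"roll":0.0,"jaw":0.0}
    - {"dx":-0.0016,"dy":-0.0006,"dz":-0.002,"roll":0.0,"jaw":0.0}
    - {"dx":-0.0014,"dy":-0.0005,"dz":-0.002,"roll":0.0,"jaw":0.0}
    - {"dx":-0.0014,"dy":-0.0005,"dz":-0.002,"roll":0.0,"jaw":0.0}
    - {"dx":0.0,"dy":0.0,"dz":0.0,"roll":0.0,"jaw":0.0}
    - {"dx":0.0,"dy":0.0,"dz":0.0,"roll":0.0,"jaw":0.0}
  newtons: 8

```text
t: 11.55
eef_pos: [0.5806, 0.2067, 0.1676]
ee_rot: [-3.141, 0.001, -2.793]
force: [-2.1, 0.6, 12.0]
width: 0.0143
gripper_force: 8.0
```

```bash
python3 -c "
from snap import *
p,d,K,R,t=snap('w5',view=False)
q,*_=snap('s5','side',view=False)
a=cv2.resize(p[120:330,180:330][:,:,::-1],(400,560),interpolation=cv2.INTER_CUBIC)
b=cv2.resize(q[70:182,220:300][:,:,::-1],(400,560),interpolation=cv2.INTER_CUBIC)
cv2.imwrite('pics/w5.png',np.hstack([a,b]))"
```

```text
t 11.55 [0.5806 0.2067 0.1676] yaw -160.04 w 0.014286260402019175 F [-2.09  0.55 12.05]
t 11.6 [0.5806 0.2067 0.1676] yaw -160.04 w 0.013854589492522947 F [-1.93 -0.4  11.03]
```

View pics/w5.png

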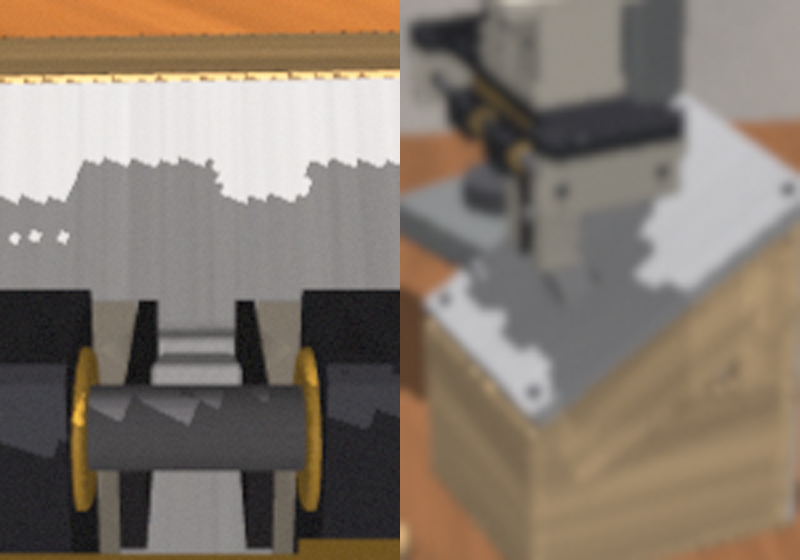

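Wrist and side crops: the body is mostly in the slot and the stem leans towards the plate's low edge, as wanted. I'll push slightly further along the slot, then release.

Emit:
servo_tool:
  moves:
    - {"dx":-0.001,"dy":-0.0004,"dz":-0.0015,"roll":0.0,"jaw":0.0}
    - {"dx":-0.001,"dy":-0.0004,"dz":-0.0015,"roll":0.0,"jaw":0.0}
    - {"dx":0.0,"dy":0.0,"dz":-0.001,"roll":0.0,"jaw":0.0}
    - {"dx":0.0,"dy":0.0,"dz":0.0,"roll":0.0,"jaw":0.35}
    - {"dx":0.0,"dy":0.0,"dz":0.0,"roll":0.0,"jaw":0.35}
    - {"dx":0.0,"dy":0.0,"dz":0.0,"roll":0.0,"jaw":0.35}
    - {"dx":0.0,"dy":0.0,"dz":0.0,"roll":0.0,"jaw":0.35}
    - {"dx":0.0,"dy":0.0,"dz":0.0,"roll":0.0,"jaw":0.35}
    - {"dx":0.0,"dy":0.0,"dz":0.0,"roll":0.0,"jaw":0.35}
    - {"dx":0.0,"dy":0.0,"dz":0.0,"roll":0.0,"jaw":0.35}

```text
t: 12.9
eef_pos: [0.5785, 0.206, 0.1621]
ee_rot: [-3.142, -0.0, -2.794]
force: [-0.4, -0.2, 0.5]
width: 0.0309
gripper_force: 0.0
```

```bash
python3 -c "
from snap import *
p,d,K,R,t=snap('w6',view=False)
X=cloud(d,K,R,t); W=X[150:300,215:295]; 
b=(W-[.5957,.2125,.150]); xb=b[...,:2]@np.array([.938,.347]); yb=b[...,:2]@np.array([-.347,.938]); h=(b[...,2]-.577*xb)*.866
m=(abs(yb)<.009)&(W[...,2]<.26)
for lo in np.arange(-.06,.06,.008):
    k=m&(xb>lo)&(xb<lo+.008)
    if k.sum()>3: print('xb',round(lo,3),'height over plate mm: med',(np.median(h[k])*1000).round(1),'max',(np.percentile(h[k],95)*1000).round(1),k.sum())
cv2.imwrite('pics/w6.png',cv2.resize(p[120:330,180:330][:,:,::-1],(400,560),interpolation=cv2.INTER_CUBIC))"
```

```text
t 12.9 [0.5785 0.206  0.1621] yaw -160.07 w 0.03091808106769516 F [-0.44 -0.16  0.53]
xb -0.06 height over plate mm: med 0.2 max 1.4 541
xb -0.052 height over plate mm: med 106.1 max 107.6 2809
xb -0.044 height over plate mm: med 0.3 max 1.4 476
xb -0.036 height over plate mm: med 0.3 max 1.4 514
xb -0.028 height over plate mm: med 0.4 max 1.3 509
xb -0.02 height over plate mm: med 0.4 max 1.4 517
xb -0.012 height over plate mm: med -2.9 max -0.2 142
xb -0.004 height over plate mm: med -21.8 max -14.3 79
xb 0.004 height over plate mm: med -0.0 max 1.3 168
xb 0.044 height over plate mm: med -136.6 max -135.5 4
xb 0.052 height over plate mm: med -139.1 max -136.1 72
```

Die 3 has gone through: nothing stands above the plate and the slot is empty. Next is die 2.

Emit:
servo_tool:
  moves:
    - {"dx":0.0,"dy":0.0,"dz":0.04,"roll":0.0,"jaw":0.35}
    - {"dx":0.0,"dy":-0.01,"dz":0.04,"roll":0.0,"jaw":0.35}
    - {"dx":-0.015,"dy":-0.04,"dz":0.0,"roll":0.0,"jaw":0.35}
    - {"dx":-0.02,"dy":-0.05,"dz":0.0,"roll":0.0,"jaw":0.35}
    - {"dx":-0.02,"dy":-0.05,"dz":0.0,"roll":0.0,"jaw":0.35}
    - {"dx":-0.02,"dy":-0.05,"dz":0.0,"roll":0.0,"jaw":0.35}
    - {"dx":-0.02,"dy":-0.05,"dz":-0.01,"roll":0.0,"jaw":0.35}
    - {"dx":-0.01,"dy":-0.01,"dz":-0.03,"roll":0.0,"jaw":0.35}
    - {"dx":0.0,"dy":0.0,"dz":-0.01,"roll":0.0,"jaw":0.35}
    - {"dx":0.0,"dy":0.0,"dz":0.0,"roll":0.0,"jaw":0.35}

```text
t: 14.2
eef_pos: [0.4738, -0.0538, 0.1922]
ee_rot: [-3.141, -0.001, -2.793]
force: [0.1, -0.1, 0.6]
width: 0.0308
gripper_force: 0.0
```

```bash
python3 -c "
from snap import *
from die import *
p,d,K,R,t=snap('w7')
c=K@(R@np.array([.4548,-.0589,.03])+t); c=c[:2]/c[2]; print(c)
measure('w7',c.astype(int),38)"
```

```text
t 14.2 [ 0.4738 -0.0538  0.1922] yaw -160.05 w 0.03075231004112011 F [ 0.15 -0.12  0.62]
[255.07247637 159.34150442]
body 413 c [453.2 -61.1] size [20.1 29.2] ang(first side) 20.3 z 0.0296
stem 284 c [453.  -60.7] size [13.5 13.6] ang(first side) 19.2 z 0.0646
all 758 c [453.2 -61.1] size [20.1 29.2] ang(first side) 20.3 z 0.0309
```

Die 2 measures 20.1 x 29.2 mm, so it fits, and it is already aligned with the tool.

Emit:
servo_tool:
  moves:
    - {"dx":-0.01,"dy":-0.0037,"dz":-0.03,"roll":0.0,"jaw":0.35}
    - {"dx":-0.0106,"dy":-0.0037,"dz":-0.03,"roll":0.3,"jaw":0.35}
    - {"dx":0.0,"dy":0.0,"dz":-0.03,"roll":0.0,"jaw":0.35}
    - {"dx":0.0,"dy":0.0,"dz":-0.03,"roll":0.0,"jaw":0.35}
    - {"dx":0.0,"dy":0.0,"dz":-0.02,"roll":0.0,"jaw":0.35}
    - {"dx":0.0,"dy":0.0,"dz":-0.013,"roll":0.0,"jaw":0.35}
    - {"dx":0.0,"dy":0.0,"dz":0.0,"roll":0.0,"jaw":0.35}
    - {"dx":0.0,"dy":0.0,"dz":0.0,"roll":0.0,"jaw":0.0}
    - {"dx":0.0,"dy":0.0,"dz":0.0,"roll":0.0,"jaw":0.0}
    - {"dx":0.0,"dy":0.0,"dz":0.0,"roll":0.0,"jaw":0.0}
  newtons: 25

```text
t: 15.5
eef_pos: [0.4535, -0.0612, 0.04]
ee_rot: [-3.141, 0.002, -2.788]
force: [-0.3, 1.1, 3.4]
width: 0.0138
gripper_force: 25.0
```

Emit:
servo_tool:
  moves:
    - {"dx":0.0,"dy":0.0,"dz":0.05,"roll":0.0,"jaw":0.0}
    - {"dx":0.0,"dy":0.0,"dz":0.06,"roll":0.0,"jaw":0.0}
    - {"dx":0.01,"dy":0.02,"dz":0.05,"roll":0.0,"jaw":0.0}
    - {"dx":0.022,"dy":0.042,"dz":0.03,"roll":0.0,"jaw":0.0}
    - {"dx":0.026,"dy":0.05,"dz":0.01,"roll":0.0,"jaw":0.0}
    - {"dx":0.026,"dy":0.05,"dz":0.0,"roll":0.0,"jaw":0.0}
    - {"dx":0.026,"dy":0.05,"dz":0.0,"roll":0.0,"jaw":0.0}
    - {"dx":0.02,"dy":0.04,"dz":0.0,"roll":0.0,"jaw":0.0}
    - {"dx":0.0125,"dy":0.022,"dz":0.0,"roll":0.0,"jaw":0.0}
    - {"dx":0.0,"dy":0.0,"dz":0.0,"roll":0.0,"jaw":0.0}

```text
t: 16.75
eef_pos: [0.5954, 0.2139, 0.2379]
ee_rot: [-3.141, -0.002, -2.787]
force: [-0.7, -0.1, -1.9]
width: 0.0138
gripper_force: 25.0
```

Emit:
servo_tool:
  moves:
    - {"dx":0.0005,"dy":-0.0007,"dz":-0.012,"roll":-0.3,"jaw":0.0}
    - {"dx":0.0,"dy":0.0,"dz":-0.012,"roll":0.0,"jaw":0.0}
    - {"dx":0.0,"dy":0.0,"dz":-0.008,"roll":0.0,"jaw":0.0}
    - {"dx":0.0,"dy":0.0,"dz":-0.004,"roll":0.0,"jaw":0.0}
    - {"dx":0.0,"dy":0.0,"dz":0.0,"roll":0.0,"jaw":0.0}
    - {"dx":0.0,"dy":0.0,"dz":0.0,"roll":0.0,"jaw":0.0}
    - {"dx":0.0,"dy":0.0,"dz":0.0,"roll":0.0,"jaw":0.0}
    - {"dx":0.0,"dy":0.0,"dz":0.0,"roll":0.0,"jaw":0.0}
    - {"dx":0.0,"dy":0.0,"dz":0.0,"roll":0.0,"jaw":0.0}
    - {"dx":0.0,"dy":0.0,"dz":0.0,"roll":0.0,"jaw":0.0}
  newtons: 20

```text
t: 18.0
eef_pos: [0.5959, 0.2119, 0.2033]
ee_rot: [3.142, -0.0, -2.794]
force: [0.9, -0.9, -3.0]
width: 0.0135
gripper_force: 20.0
```

Emit:
servo_tool:
  moves:
    - {"dx":0.0003,"dy":0.001,"dz":-0.002,"roll":0.0,"jaw":0.0}
    - {"dx":0.0,"dy":0.0,"dz":-0.002,"roll":0.0,"jaw":0.0}
    - {"dx":0.0,"dy":0.0,"dz":-0.002,"roll":0.0,"jaw":0.0}
    - {"dx":0.0,"dy":0.0,"dz":-0.001,"roll":0.0,"jaw":0.0}
    - {"dx":0.0,"dy":0.0,"dz":-0.001,"roll":0.0,"jaw":0.0}
    - {"dx":0.0,"dy":0.0,"dz":-0.001,"roll":0.0,"jaw":0.0}
    - {"dx":0.0,"dy":0.0,"dz":-0.001,"roll":0.0,"jaw":0.0}
    - {"dx":0.0,"dy":0.0,"dz":-0.001,"roll":0.0,"jaw":0.0}
    - {"dx":0.0,"dy":0.0,"dz":-0.001,"roll":0.0,"jaw":0.0}
    - {"dx":0.0,"dy":0.0,"dz":0.0,"roll":0.0,"jaw":0.0}
  newtons: 12

```text
t: 19.25
eef_pos: [0.5984, 0.2135, 0.1956]
ee_rot: [-3.141, 0.007, -2.793]
force: [-3.2, -1.2, 17.5]
width: 0.014
gripper_force: 12.0
```

Emit:
servo_tool:
  moves:
    - {"dx":0.0,"dy":0.0,"dz":0.003,"roll":0.0,"jaw":0.0}
    - {"dx":0.0,"dy":0.0,"dz":0.003,"roll":0.0,"jaw":0.0}
    - {"dx":0.0,"dy":0.0,"dz":0.002,"roll":0.0,"jaw":0.0}
    - {"dx":0.0,"dy":0.0,"dz":0.0,"roll":0.0,"jaw":0.0}
    - {"dx":0.0,"dy":0.0,"dz":0.0,"roll":0.0,"jaw":0.0}
    - {"dx":0.0,"dy":0.0,"dz":0.0,"roll":0.0,"jaw":0.0}
    - {"dx":0.0,"dy":0.0,"dz":0.0,"roll":0.0,"jaw":0.0}
    - {"dx":0.0,"dy":0.0,"dz":0.0,"roll":0.0,"jaw":0.0}
    - {"dx":0.0,"dy":0.0,"dz":0.0,"roll":0.0,"jaw":0.0}
    - {"dx":0.0,"dy":0.0,"dz":0.0,"roll":0.0,"jaw":0.0}

```text
t: 20.5
eef_pos: [0.5962, 0.2129, 0.1993]
ee_rot: [3.142, 0.0, -2.794]
force: [0.5, -0.2, -2.0]
width: 0.0139
gripper_force: 12.0
```

```bash
python3 -c "
from snap import *
p,d,K,R,t=snap('w8',view=False)
X=cloud(d,K,R,t); e=get_state()['eef_pos']; W=X[130:300,200:310].reshape(-1,3)
b=(W-[.5957,.2125,.150]); xb=b[:,:2]@np.array([.938,.347]); yb=b[:,:2]@np.array([-.347,.938]); zb=b[:,2]
eb=(e-[.5957,.2125,.150]); print('TCP xb',eb[:2]@[.938,.347],'yb',eb[:2]@[-.347,.938])
m=(abs(yb)<.016)&(abs(xb)<.03)&(zb<.09)
for lo in np.arange(0,.09,.004):
    k=m&(zb>lo)&(zb<lo+.004)&(zb>.577*xb+.004)
    if k.sum()>5: print('zb',round(lo*1000),'xb min/med',(np.percentile(xb[k],[5,50])*1000).round(1),'yb',(np.percentile(yb[k],[3,97])*1000).round(1),k.sum())
cv2.imwrite('pics/w8.png',cv2.resize(p[100:300,190:320][:,:,::-1],(390,600),interpolation=cv2.INTER_CUBIC))"
```

```text
t 20.5 [0.5962 0.2129 0.1993] yaw -160.07 w 0.01385504837996372 F [ 0.5  -0.16 -1.97]
TCP xb 0.0006582412304977116 yb 0.00020534266589819904
zb 12 xb min/med [-11.8 -11.4] yb [-13.2  14.2] 106
zb 16 xb min/med [-11.7 -11.3] yb [-13.2  13.5] 122
zb 20 xb min/med [-11.6 -11.1] yb [-13.6  14.4] 128
zb 24 xb min/med [-11.4 -11. ] yb [-12.6  13.5] 129
zb 28 xb min/med [-11.2 -10.8] yb [-13.5  14.2] 150
zb 32 xb min/med [-11.1 -10.7] yb [-13.2  13.9] 154
zb 36 xb min/med [-10.8 -10. ] yb [-13.9  14.6] 346
zb 40 xb min/med [-10.3  -8.1] yb [-13.2  13.6] 295
zb 44 xb min/med [-7.7 -7.3] yb [-5.9  6.8] 88
zb 48 xb min/med [-10.3  -7.2] yb [-9.2 10.2] 144
zb 52 xb min/med [-11.7  -7.3] yb [-14.3  14.3] 180
zb 56 xb min/med [-11.8  -9.8] yb [-14.7  14.8] 242
zb 60 xb min/med [-11.9  -9.7] yb [-14.7  14.8] 289
zb 64 xb min/med [-11.9  -9.8] yb [-14.8  14.6] 305
zb 68 xb min/med [-11.8  -9.2] yb [-14.5  15. ] 387
zb 72 xb min/med [-11.7  -7. ] yb [-15.1  14.9] 255
zb 76 xb min/med [-11.9 -10.3] yb [-14.3  15.1] 137
zb 80 xb min/med [-11.9 -11.1] yb [-13.8  14.1] 156
zb 84 xb min/med [-12.1 -11.6] yb [-13.4  14.1] 59
```

View pics/w8.png

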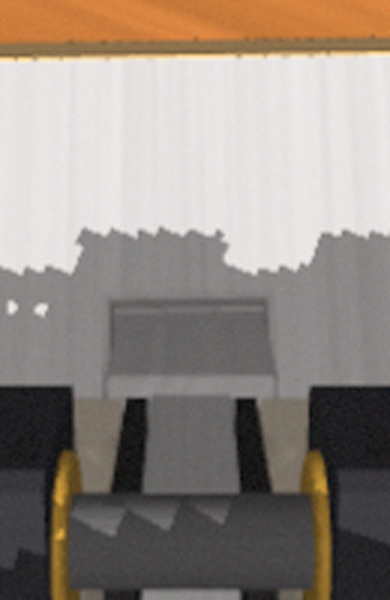

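Picture: die 2 is centred over the slot side to side. Depth shows it has tilted about 2° with its foot towards the robot, so I'll shift 1.2 mm uphill and lower again.

Emit:
servo_tool:
  moves:
    - {"dx":0.0011,"dy":0.0004,"dz":0.0,"roll":0.0,"jaw":0.0}
    - {"dx":0.0,"dy":0.0,"dz":-0.001,"roll":0.0,"jaw":0.0}
    - {"dx":0.0,"dy":0.0,"dz":-0.001,"roll":0.0,"jaw":0.0}
    - {"dx":0.0,"dy":0.0,"dz":-0.001,"roll":0.0,"jaw":0.0}
    - {"dx":0.0,"dy":0.0,"dz":-0.001,"roll":0.0,"jaw":0.0}
    - {"dx":0.0,"dy":0.0,"dz":-0.001,"roll":0.0,"jaw":0.0}
    - {"dx":0.0,"dy":0.0,"dz":-0.001,"roll":0.0,"jaw":0.0}
    - {"dx":0.0,"dy":0.0,"dz":-0.001,"roll":0.0,"jaw":0.0}
    - {"dx":0.0,"dy":0.0,"dz":-0.001,"roll":0.0,"jaw":0.0}
    - {"dx":0.0,"dy":0.0,"dz":0.0,"roll":0.0,"jaw":0.0}

```text
t: 21.8
eef_pos: [0.5971, 0.2132, 0.1908]
ee_rot: [-3.141, -0.001, -2.794]
force: [-1.3, -0.5, -2.5]
width: 0.0137
gripper_force: 12.0
```

Emit:
servo_tool:
  moves:
    - {"dx":0.0,"dy":0.0,"dz":-0.002,"roll":0.0,"jaw":0.0}
    - {"dx":0.0,"dy":0.0,"dz":-0.002,"roll":0.0,"jaw":0.0}
    - {"dx":0.0,"dy":0.0,"dz":-0.002,"roll":0.0,"jaw":0.0}
    - {"dx":0.0,"dy":0.0,"dz":-0.002,"roll":0.0,"jaw":0.0}
    - {"dx":-0.001,"dy":-0.0004,"dz":-0.001,"roll":0.0,"jaw":0.0}
    - {"dx":-0.0013,"dy":-0.0005,"dz":-0.001,"roll":0.0,"jaw":0.0}
    - {"dx":-0.0013,"dy":-0.0005,"dz":-0.0005,"roll":0.0,"jaw":0.0}
    - {"dx":-0.0013,"dy":-0.0005,"dz":-0.0005,"roll":0.0,"jaw":0.0}
    - {"dx":0.0,"dy":0.0,"dz":0.0,"roll":0.0,"jaw":0.0}
    - {"dx":0.0,"dy":0.0,"dz":0.0,"roll":0.0,"jaw":0.0}
  newtons: 10

```text
t: 23.05
eef_pos: [0.594, 0.2122, 0.182]
ee_rot: [3.141, 0.004, -2.793]
force: [3.8, 0.8, 5.1]
width: 0.0142
gripper_force: 10.0
```

Emit:
servo_tool:
  moves:
    - {"dx":-0.0014,"dy":-0.0005,"dz":-0.0005,"roll":0.0,"jaw":0.0}
    - {"dx":-0.0014,"dy":-0.0005,"dz":-0.001,"roll":0.0,"jaw":0.0}
    - {"dx":-0.0014,"dy":-0.0005,"dz":-0.0015,"roll":0.0,"jaw":0.0}
    - {"dx":-0.0014,"dy":-0.0005,"dz":-0.0015,"roll":0.0,"jaw":0.0}
    - {"dx":-0.0016,"dy":-0.0006,"dz":-0.002,"roll":0.0,"jaw":0.0}
    - {"dx":-0.0016,"dy":-0.0006,"dz":-0.002,"roll":0.0,"jaw":0.0}
    - {"dx":-0.0016,"dy":-0.0006,"dz":-0.002,"roll":0.0,"jaw":0.0}
    - {"dx":-0.0016,"dy":-0.0006,"dz":-0.002,"roll":0.0,"jaw":0.0}
    - {"dx":-0.0014,"dy":-0.0005,"dz":-0.002,"roll":0.0,"jaw":0.0}
    - {"dx":0.0,"dy":0.0,"dz":0.0,"roll":0.0,"jaw":0.0}
  newtons: 8

```text
t: 24.3
eef_pos: [0.579, 0.2065, 0.167]
ee_rot: [-3.141, 0.001, -2.793]
force: [-1.5, 0.9, 10.9]
width: 0.0139
gripper_force: 8.0
```

Readings match die 3 at this stage, so I'll use the same finish, then look.

Emit:
servo_tool:
  moves:
    - {"dx":-0.0005,"dy":-0.0002,"dz":-0.0015,"roll":0.0,"jaw":0.0}
    - {"dx":-0.0005,"dy":-0.0002,"dz":-0.0015,"roll":0.0,"jaw":0.0}
    - {"dx":0.0,"dy":0.0,"dz":-0.001,"roll":0.0,"jaw":0.0}
    - {"dx":0.0,"dy":0.0,"dz":0.0,"roll":0.0,"jaw":0.35}
    - {"dx":0.0,"dy":0.0,"dz":0.0,"roll":0.0,"jaw":0.35}
    - {"dx":0.0,"dy":0.0,"dz":0.0,"roll":0.0,"jaw":0.35}
    - {"dx":0.0,"dy":0.0,"dz":0.0,"roll":0.0,"jaw":0.35}
    - {"dx":0.0,"dy":0.0,"dz":0.0,"roll":0.0,"jaw":0.35}
    - {"dx":0.0,"dy":0.0,"dz":0.0,"roll":0.0,"jaw":0.35}
    - {"dx":0.0,"dy":0.0,"dz":0.0,"roll":0.0,"jaw":0.35}

```text
t: 25.55
eef_pos: [0.578, 0.2061, 0.1616]
ee_rot: [-3.142, -0.0, -2.794]
force: [0.8, -0.7, 0.1]
width: 0.0304
gripper_force: 0.0
```

```bash
cat > slot.py <<'E'
from snap import *
p,d,K,R,t=snap('w9',view=False)
X=cloud(d,K,R,t); W=X[150:300,215:295]
b=(W-[.5957,.2125,.150]); xb=b[...,:2]@np.array([.938,.347]); yb=b[...,:2]@np.array([-.347,.938]); h=(b[...,2]-.577*xb)*.866
m=(abs(yb)<.009)&(W[...,2]<.26)
for lo in np.arange(-.044,.03,.008):
    k=m&(xb>lo)&(xb<lo+.008)
    if k.sum()>3: print('xb',round(lo,3),'h med',(np.median(h[k])*1000).round(1),'max',(np.percentile(h[k],95)*1000).round(1),k.sum())
E
python3 slot.py
```

```text
t 25.55 [0.578  0.2061 0.1616] yaw -160.07 w 0.030425003943157457 F [ 0.82 -0.69  0.1 ]
xb -0.044 h med 0.4 max 1.3 478
xb -0.036 h med 0.4 max 1.4 488
xb -0.028 h med 0.5 max 1.4 516
xb -0.02 h med 0.4 max 1.3 529
xb -0.012 h med -2.5 max -0.2 141
xb -0.004 h med -21.2 max -14.3 75
xb 0.004 h med -0.7 max 1.1 176
```

Die 2 is through as well. Next is die 1, which I'll re-measure from close by.

Emit:
servo_tool:
  moves:
    - {"dx":0.0,"dy":0.0,"dz":0.04,"roll":0.0,"jaw":0.35}
    - {"dx":0.0,"dy":-0.01,"dz":0.04,"roll":0.0,"jaw":0.35}
    - {"dx":0.01,"dy":-0.04,"dz":0.0,"roll":-5.0,"jaw":0.35}
    - {"dx":0.01,"dy":-0.05,"dz":0.0,"roll":-5.0,"jaw":0.35}
    - {"dx":0.01,"dy":-0.05,"dz":0.0,"roll":-5.0,"jaw":0.35}
    - {"dx":0.01,"dy":-0.05,"dz":0.0,"roll":-3.7,"jaw":0.35}
    - {"dx":0.01,"dy":-0.05,"dz":-0.01,"roll":0.0,"jaw":0.35}
    - {"dx":0.002,"dy":-0.016,"dz":-0.03,"roll":0.0,"jaw":0.35}
    - {"dx":0.0,"dy":0.0,"dz":-0.01,"roll":0.0,"jaw":0.35}
    - {"dx":0.0,"dy":0.0,"dz":0.0,"roll":0.0,"jaw":0.35}

```text
t: 26.85
eef_pos: [0.6297, -0.0597, 0.1913]
ee_rot: [-3.141, -0.001, -3.12]
force: [0.5, -0.3, 0.4]
width: 0.0306
gripper_force: 0.0
```

```bash
python3 -c "
from snap import *
from die import *
p,d,K,R,t=snap('w10')
c=K@(R@np.array([.6096,-.0598,.03])+t); c=c[:2]/c[2]; print(c)
measure('w10',c.astype(int),38)
p,d,K,R,t=load('w2');X=cloud(d,K,R,t)
"
```

```text
t 26.85 [ 0.6297 -0.0597  0.1913] yaw -178.77 w 0.030608304298930085 F [ 0.5  -0.33  0.37]
[253.8672364  158.97131587]
body 579 c [609.4 -59.2] size [29.2 27.5] ang(first side) 1.5 z 0.0297
stem 297 c [609.8 -58.9] size [14.4 13.5] ang(first side) 1.7 z 0.0647
all 941 c [609.4 -59.2] size [29.2 27.5] ang(first side) 1.5 z 0.0304
```

Die 1 is about 28 x 30 mm, so it is too thick and goes to the tray.

Emit:
servo_tool:
  moves:
    - {"dx":-0.01,"dy":0.0005,"dz":-0.03,"roll":0.3,"jaw":0.35}
    - {"dx":-0.01,"dy":0.0,"dz":-0.03,"roll":0.0,"jaw":0.35}
    - {"dx":0.0,"dy":0.0,"dz":-0.03,"roll":0.0,"jaw":0.35}
    - {"dx":0.0,"dy":0.0,"dz":-0.03,"roll":0.0,"jaw":0.35}
    - {"dx":0.0,"dy":0.0,"dz":-0.02,"roll":0.0,"jaw":0.35}
    - {"dx":0.0,"dy":0.0,"dz":-0.013,"roll":0.0,"jaw":0.35}
    - {"dx":0.0,"dy":0.0,"dz":0.0,"roll":0.0,"jaw":0.35}
    - {"dx":0.0,"dy":0.0,"dz":0.0,"roll":0.0,"jaw":0.0}
    - {"dx":0.0,"dy":0.0,"dz":0.0,"roll":0.0,"jaw":0.0}
    - {"dx":0.0,"dy":0.0,"dz":0.0,"roll":0.0,"jaw":0.0}
  newtons: 25

```text
t: 28.15
eef_pos: [0.6106, -0.0593, 0.0397]
ee_rot: [3.141, 0.002, -3.115]
force: [-0.9, 0.2, 3.6]
width: 0.0136
gripper_force: 25.0
```

Emit:
servo_tool:
  moves:
    - {"dx":0.0,"dy":0.0,"dz":0.05,"roll":0.0,"jaw":0.0}
    - {"dx":0.0,"dy":0.0,"dz":0.05,"roll":0.0,"jaw":0.0}
    - {"dx":-0.011,"dy":-0.022,"dz":0.04,"roll":0.0,"jaw":0.0}
    - {"dx":-0.025,"dy":-0.045,"dz":0.0,"roll":0.0,"jaw":0.0}
    - {"dx":-0.025,"dy":-0.05,"dz":0.0,"roll":0.0,"jaw":0.0}
    - {"dx":-0.025,"dy":-0.05,"dz":0.0,"roll":0.0,"jaw":0.0}
    - {"dx":-0.025,"dy":-0.05,"dz":0.0,"roll":0.0,"jaw":0.0}
    - {"dx":-0.024,"dy":-0.045,"dz":0.0,"roll":0.0,"jaw":0.0}
    - {"dx":-0.012,"dy":-0.02,"dz":0.0,"roll":0.0,"jaw":0.0}
    - {"dx":0.0,"dy":0.0,"dz":0.0,"roll":0.0,"jaw":0.0}

```text
t: 29.4
eef_pos: [0.4617, -0.3426, 0.1786]
ee_rot: [3.141, -0.0, -3.118]
force: [0.4, 0.3, -1.5]
width: 0.0137
gripper_force: 25.0
```

```bash
python3 -c "
from snap import *
p,d,K,R,t=snap('w11',view=False)
cv2.imwrite('pics/w11.png',cv2.resize(p[:,:,::-1],(640,480)))
X=cloud(d,K,R,t); W=X.reshape(-1,3); W=W[(W[:,2]>.010)&(W[:,2]<.018)&(abs(W[:,0]-.464)<.09)&(abs(W[:,1]+.3415)<.09)]
print(len(W),cv2.minAreaRect(np.float32(W[:,:2]*1000)))"
```

```text
t 29.4 [ 0.4617 -0.3426  0.1786] yaw -178.64 w 0.013650542121378515 F [ 0.43  0.29 -1.54]
1959 ((465.230224609375, -342.4700012207031), (119.11125183105469, 120.40217590332031), 13.905412673950195)
```

View pics/w11.png

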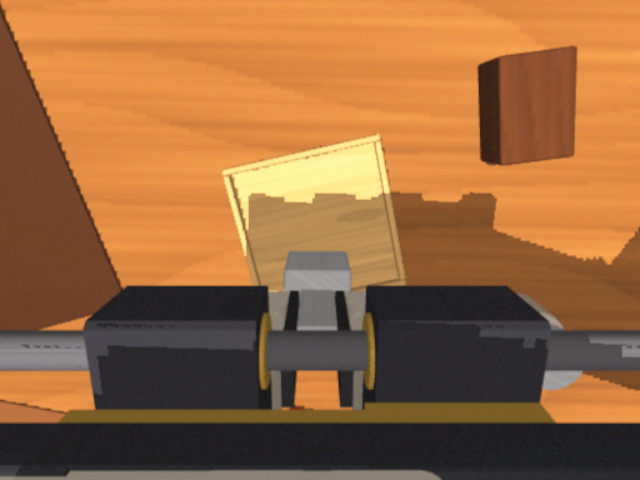

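The die at (318,270) hangs over the tray, whose centre is measured at (0.465, -0.342), and the block at (527,105) is clear. Next I lower it and release.

Emit:
servo_tool:
  moves:
    - {"dx":0.002,"dy":0.0,"dz":-0.035,"roll":0.0,"jaw":0.0}
    - {"dx":0.0,"dy":0.0,"dz":-0.035,"roll":0.0,"jaw":0.0}
    - {"dx":0.0,"dy":0.0,"dz":-0.03,"roll":0.0,"jaw":0.0}
    - {"dx":0.0,"dy":0.0,"dz":-0.018,"roll":0.0,"jaw":0.0}
    - {"dx":0.0,"dy":0.0,"dz":-0.008,"roll":0.0,"jaw":0.0}
    - {"dx":0.0,"dy":0.0,"dz":-0.003,"roll":0.0,"jaw":0.0}
    - {"dx":0.0,"dy":0.0,"dz":-0.002,"roll":0.0,"jaw":0.0}
    - {"dx":0.0,"dy":0.0,"dz":-0.001,"roll":0.0,"jaw":0.0}
    - {"dx":0.0,"dy":0.0,"dz":0.0,"roll":0.0,"jaw":0.0}
    - {"dx":0.0,"dy":0.0,"dz":0.0,"roll":0.0,"jaw":0.0}

```text
t: 30.7
eef_pos: [0.4651, -0.3415, 0.0471]
ee_rot: [-3.141, 0.0, -3.115]
force: [0.6, -0.1, -2.1]
width: 0.0138
gripper_force: 25.0
```

Emit:
servo_tool:
  moves:
    - {"dx":0.0,"dy":0.0,"dz":-0.001,"roll":0.0,"jaw":0.0}
    - {"dx":0.0,"dy":0.0,"dz":-0.001,"roll":0.0,"jaw":0.0}
    - {"dx":0.0,"dy":0.0,"dz":-0.0005,"roll":0.0,"jaw":0.0}
    - {"dx":0.0,"dy":0.0,"dz":0.0,"roll":0.0,"jaw":0.0}
    - {"dx":0.0,"dy":0.0,"dz":0.0,"roll":0.0,"jaw":0.35}
    - {"dx":0.0,"dy":0.0,"dz":0.0,"roll":0.0,"jaw":0.35}
    - {"dx":0.0,"dy":0.0,"dz":0.0,"roll":0.0,"jaw":0.35}
    - {"dx":0.0,"dy":0.0,"dz":0.0,"roll":0.0,"jaw":0.35}
    - {"dx":0.0,"dy":0.0,"dz":0.01,"roll":0.0,"jaw":0.35}
    - {"dx":0.0,"dy":0.0,"dz":0.02,"roll":0.0,"jaw":0.35}

```text
t: 31.95
eef_pos: [0.4646, -0.3412, 0.0744]
ee_rot: [3.141, -0.002, -3.115]
force: [1.2, -0.2, 0.5]
width: 0.0307
gripper_force: 0.0
```

Emit:
servo_tool:
  moves:
    - {"dx":0.0,"dy":0.0,"dz":0.04,"roll":0.0,"jaw":0.35}
    - {"dx":0.0,"dy":0.0,"dz":0.05,"roll":0.0,"jaw":0.35}
    - {"dx":0.02,"dy":0.0,"dz":0.03,"roll":0.0,"jaw":0.35}
    - {"dx":0.02,"dy":0.0,"dz":0.01,"roll":0.0,"jaw":0.35}
    - {"dx":0.0,"dy":0.0,"dz":0.0,"roll":0.0,"jaw":0.35}
    - {"dx":0.0,"dy":0.0,"dz":0.0,"roll":0.0,"jaw":0.35}
    - {"dx":0.0,"dy":0.0,"dz":0.0,"roll":0.0,"jaw":0.35}
    - {"dx":0.0,"dy":0.0,"dz":0.0,"roll":0.0,"jaw":0.35}
    - {"dx":0.0,"dy":0.0,"dz":0.0,"roll":0.0,"jaw":0.35}
    - {"dx":0.0,"dy":0.0,"dz":0.0,"roll":0.0,"jaw":0.35}

```text
t: 33.2
eef_pos: [0.5049, -0.3414, 0.2042]
ee_rot: [3.142, -0.0, -3.115]
force: [0.3, -0.4, -0.4]
width: 0.0306
gripper_force: 0.0
```

```bash
python3 -c "
from snap import *
p,d,K,R,t=snap('w12',view=False)
X=cloud(d,K,R,t); W=X.reshape(-1,3); W=W[(abs(W[:,0]-.465)<.05)&(abs(W[:,1]+.342)<.05)&(W[:,2]<.1)]
for lo,hi in ((.06,.08),(.028,.04),(.002,.008)):
    k=W[(W[:,2]>lo)&(W[:,2]<hi)]; print(lo,len(k),np.median(k[:,2]),cv2.minAreaRect(np.float32(k[:,:2]*1000)))
p,d,K,R,t=snap('t12','top',view=False); q,e,*_=load('top0')
# gauge interior / change map: which heights changed vs start
A,B=cloud(e,K,R,t),cloud(d,K,R,t); m=(abs(A[...,2]-B[...,2])>.012)&(A[...,2]<.25)&(B[...,2]<.25)
n,l,st,c=cv2.connectedComponentsWithStats(m.astype(np.uint8)); print([(tuple(c[i].round()),st[i,4]) for i in range(1,n) if st[i,4]>12])"
```

```text
t 33.2 [ 0.5049 -0.3414  0.2042] yaw -178.47 w 0.030611897645580744 F [ 0.27 -0.38 -0.39]
0.06 284 0.06959858180803818 ((463.7886962890625, -341.314453125), (13.387520790100098, 13.56177043914795), 1.701365351676941)
0.028 657 0.03463344754790399 ((464.03375244140625, -341.5514221191406), (29.829736709594727, 27.538572311401367), 1.6148903369903564)
0.002 8435 0.004730681708891512 ((465.0078430175781, -341.984130859375), (99.89854431152344, 99.9853286743164), 0.040576402097940445)
t 33.25 [ 0.505  -0.3414  0.2042] yaw -178.47 w 0.030701345780340315 F [0.34 0.04 0.43]
[((np.float64(435.0), np.float64(9.0)), np.int32(13)), ((np.float64(221.0), np.float64(13.0)), np.int32(14)), ((np.float64(219.0), np.float64(28.0)), np.int32(32)), ((np.float64(298.0), np.float64(32.0)), np.int32(17)), ((np.float64(194.0), np.float64(36.0)), np.int32(15)), ((np.float64(282.0), np.float64(33.0)), np.int32(13)), ((np.float64(443.0), np.float64(33.0)), np.int32(15)), ((np.float64(14.0), np.float64(34.0)), np.int32(19)), ((np.float64(206.0), np.float64(36.0)), np.int32(13)), ((np.float64(226.0), np.float64(
[... 316 characters left out ...]
, np.float64(50.0)), np.int32(16)), ((np.float64(313.0), np.float64(55.0)), np.int32(20)), ((np.float64(305.0), np.float64(62.0)), np.int32(13)), ((np.float64(200.0), np.float64(66.0)), np.int32(15)), ((np.float64(253.0), np.float64(64.0)), np.int32(18)), ((np.float64(74.0), np.float64(69.0)), np.int32(15)), ((np.float64(88.0), np.float64(70.0)), np.int32(13)), ((np.float64(44.0), np.float64(71.0)), np.int32(14)), ((np.float64(265.0), np.float64(185.0)), np.int32(107)), ((np.float64(368.0), np.float64(233.0)), np.int32(122)), ((np.float64(270.0), np.float64(239.0)), np.int32(28)), ((np.float64(264.0), np.float64(240.0)), np.int32(24)), ((np.float64(199.0), np.float64(367.0)), np.int32(107))]
```

Die 1 stands upright on the tray floor (stem top at 70 mm, body top at 35 mm). The only changes on the bench are at the dies' old places and the tray, so I'm handing it in.

```bash
python3 -c "
from station import *
print(job_done())"
```

```text
the job is handed in; nothing more can be done
None
```

I handed the job in at about 33 s: the two 20 mm dies went through the slot, and the 28 mm die, judged too thick by camera measurement without trying it in the slot, stands upright in the reject tray with the gripper clear.

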